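# Load the slide cassette and start the scanner

### The arm

A 6-joint arm with a two-finger parallel gripper is mounted at the origin on the work surface. World frame = base frame: x ahead of the robot, y to its left, z up, the work surface at z = 0. Lengths are in m, angles in rad, forces in N, time in s.
With the tool pointing down it reaches from about 0.425 to 0.95 m from the base axis. Payload 3.5 kg.
Tool frame: the origin (TCP) lies where the fingers leave the gripper's body, on its centre line; the fingertips stand 73 mm ahead of it and the grasp point (between the pads) lies arm.pinch_z ahead of it (arm.pinch_z is the distance from the TCP to the grasp point, in m); z points along the fingers, y is the line along which they close (so a half turn about z gives the same grasp; the last joint's range is limited). The gripper opens to 85 mm and grips with 20 to 120 N. Pads are 22 mm wide; open, the fingers measure 114 mm over their backs; the gripper's body (76 mm by 85 mm) begins 54 mm behind the grasp point. The pads swing forward as they close: fully open they stand 13 mm farther back than shut.
Start: joints at [-1.46, 0.286, 1.577, -0, 1.279, -0.15], TCP at [0.174, -0.652, 0.304] pointing down, gripper open.
Joint ranges: [-2.77, 2.77], [-0.9, 2.22], [0.21, 2.48], [-1.53, 4.67], [0.24, 2.81], [-2.84, 2.84]. Speed limits (rad/s): [2.79, 2.79, 3.14, 3.14, 3.14, 3.14].

### API

Orientations are given as [roll, pitch, yaw] about the fixed x, y, z axes, in that order (R = Rz(yaw) Ry(pitch) Rx(roll)).
In Python, from plant import arm gives the robot as it stands.
- The arm moves only by the tool move_arm, never from a script. Its argument "plan" is one flat list of numbers, 5 for each row, row after row: the shift along the tool's x, y, z in mm, then the turn about the tool's z in rad, then the opening, from 0 (shut) to 1 (fully open). In form: [dx, dy, dz, turn, fingers, dx, dy, dz, turn, fingers, ...]. A call has 1 to 10 rows; each row is the pose to reach, as a shift and turn from the pose commanded when the call began, along the tool's axes at that moment; what a row does not reach only later rows make up. A row lasts 1/10 s, in which the tool goes at most 50 mm and 8.59 degrees, less where a joint would pass 70% of its speed; a pose out of reach is approached as far as the arm can. A call with a gripper value outside its range is refused whole. The fingers move at their own pace and stop on an object; "newtons" is the grip in N (left out, the last holds). Time passes only in rows, so rows that repeat a pose let the fingers close. It gives the time, the measured TCP pose, the force, the opening and the grip force at its end, in the units of the state.
- arm.get_state(): the state, without advancing time (a new reading comes with each control period).
- arm.camera(name): name is "scene" or "side" or "wrist"; returns the picture (420x560x3 uint8, red, green, blue); there is no depth.
- arm.camera_model(name): a dict with "intrinsics" (3x3 intrinsics, pixels), "world_to_cam" (4x4, takes a point from world to camera coordinates). Camera axes: x right, y up, looking along -z (the intrinsics and any distortion apply to the point x, -y, -z); pixel columns grow to the right and rows downward; lengths in m; the calibration is good to about 2 mm. The wrist camera is an equidistant fisheye: a pixel r from the principal point sees the ray r / f radians off the axis. A picture is of the moment at which its call begins: read the wrist's pose just before it. camera_model takes no time and is no camera call; for the wrist camera it gives the pose at the moment of the call.
- arm.sign_off(): hands the job in; it is judged then, once.
Trained networks look in the newest picture that a camera, given by its name, has taken for a name from the list of things; names that differ only in an ending like _2 or _b are one class to them, and where a whole thing is asked for, a point or a joint stands for the part that bears it (a point fixed in the world has none). Each returns a list of dicts, best first, with "conf" (0 to 1); they miss things now and then, are a little off and sometimes report something else, mostly with a low value. They report only what shows in the picture. A call takes as long as a camera call. They do not tell look-alikes from the thing itself.
- arm.find_in(camera, query): "position" ([row, column] in pixels, amid what is visible of it).
- arm.trace(camera, query): "region" (420x560 bool, what is visible of it) and "position" ([row, column] in pixels, amid what is visible of it).
The state is a dict: "clock": time; "q": joint angles; "dq": joint speeds; "tau": joint torques, N m; "eef_pos": TCP position; "tcp_rot": TCP orientation; "force": force on the tool from outside, world axes, zero at the start; "moment": the same for the moment, N m; "grip_width": finger opening in m; "finger_force": force on a finger pad.
Only numpy, scipy, OpenCV 4.12 (cv2) and the standard library are available. Lean on these libraries where they do the work, as an engineer would, in place of code of your own. Each camera call takes 0.05 s, during which the arm holds its last target. There are 200 camera calls.

### The job

Load the scanner: slide the blue slide cassette flat along the bench into the scanner's dock until it is fully home, square against the back stop. Only then twist the red start knob clockwise to its stop, keep it there for about half a second, and let it go so that it springs back. Leave the amber bottle and the steel beaker where they stand.

Things in the scene. Friction and masses are not known exactly. Their poses are not given: they have to be found in the camera images.
- cassette: Loose blue slide cassette, a flat box 90 mm (its x) by 120 mm (its y) by 38 mm tall, about 0.35 kg, glass slides in its top. Too wide to grip across. Origin: centre of its underside; x is the direction in which it goes into the dock (to within its start yaw).
- dock_home (a point): Where the centre of the cassette's underside lies on the bench when fully home. x points into the dock, y left, z up; fixed during a run. In this frame the black back stop's face is at x = +45 mm; at home the cassette's near face (x = -45 mm) sticks out 25 mm from the straight rails.
- dock: Scanner and dock, fixed, same origin and axes as dock_home. Straight aluminium rails, inner faces y = +-64 mm (4 mm clear each side), x = -20 to +55 mm; then they flare out to x = -58 mm, mouth about 170 mm wide inside, 192 mm outside. Rails and stop 34 mm high; the bench is the dock's floor. White scanner body from x = +65 to +235 mm, 300 mm wide, 86 mm high.
- start_knob (a joint): Start knob's turn, 0 at rest, grows clockwise seen from above, stop at 1.2 rad; a spring drives it back to 0 (about 0.07 N m at rest to 0.22 N m at the stop). Its axis is vertical.
- knob_axis (a point): On the knob's axis, level with the top of its wing (103 mm above the bench). The knob is a red upright wing: a bar 110 mm long (55 mm either side of the axis), 16 mm thick, 30 mm high (73 to 103 mm above the bench). The point turns with the knob; its y axis lies along the wing.
- pod: Fixed grey pod 110 x 110 x 55 mm under the knob, a 60 mm disc 6 mm thick on its middle and a 32 mm hub below the wing. White dots mark the wing's direction at rest (along the pod's y), green dots its direction at the stop. Origin: centre of its underside.
- knob_tip (a point): On top of the wing's white-tipped end, 45 mm from the axis (103 mm above the bench); turns with the knob.
- oil_bottle: Bystander, loose: small amber glass bottle with black cap, 44 mm across, 90 mm tall. Origin: centre of its underside.
- beaker: Bystander, loose: open steel beaker, 72 mm across, 90 mm tall. Origin: centre of its underside.
Mind the look-alikes: they are no part of the job. What is shaped like the pod but pink is not meant. Of the things that look like the cassette, the larger one is meant.

How it is judged:
On the way, in this order (a step that is already met when the one before it is completed fails the run):
1. the cassette is fully home in the dock (x of cassette in the frame of dock_home between -0.005 and 0.006 m and y of cassette in the frame of dock_home between -0.007 and 0.007 m and angle between the x axis of cassette and the x axis of dock_home, either way round below 0.06 rad and angle between cassette's own z axis and vertical below 0.06 rad and height (world z) of cassette below 0.006 m), for 0.2 s.
2. the start knob is at its stop (over 1.1 rad) and kept there for 0.3 s (value of joint start_knob above 1.1 rad), for 0.3 s.
3. the knob has sprung back (value of joint start_knob below 0.08 rad), for 0.2 s.
At the end, for the whole second after the job is handed in: The cassette lies at rest flat on the bench in the dock, its origin within 5 mm short of dock_home (6 mm beyond) and 7 mm sideways, square to the dock within 0.06 rad; the start knob is back at rest (below 0.08 rad) (all of step 1 and linear speed of cassette below 0.01 m/s and value of joint start_knob below 0.08 rad); the robot touches nothing.
It fails at once if the knob is turned (over 0.3 rad) while the cassette is not home (value of joint start_knob above 0.3 rad and not (x of cassette in the frame of dock_home between -0.0065 and 0.0078 m and y of cassette in the frame of dock_home between -0.0091 and 0.0091 m and angle between the x axis of cassette and the x axis of dock_home, either way round below 0.078 rad and angle between cassette's own z axis and vertical below 0.078 rad and height (world z) of cassette below 0.0078 m)).
It fails at once if the cassette is tipped up (over 0.3 rad) or lifted (over 25 mm) (angle between cassette's own z axis and vertical above 0.3 rad or height (world z) of cassette above 0.025 m).
It fails at once if the bottle or the beaker is shifted by more than 30 mm or knocked over (distance of any of oil_bottle, beaker from where it was at the start of the episode above 0.03 m or angle between any of oil_bottle, beaker's own z axis and vertical above 0.5 rad).
It also fails if it takes over 67 s, if anything falls off the work surface, if the arm or the gripper's body presses on something with over 40 N, if the wrist force passes 120 N, or if a joint passes its speed limit or range.

## Working session

There is one attempt and no reset: what is moved stays moved. The work goes in short steps, Python scripts to look and compute and a tool call to move; the robot and the scene stay as the last step left them, time stands still between calls to the robot, and variables do not carry over. Pictures are saved under pics/ and viewed, at most 10 in all, crops included, and the job is handed in when it is done.

Besides the shell and the picture viewer there is one more tool, called after "Request:" as name(argument=value, ...) on one line, values as JSON. move_arm: Moves the arm, as the interface text tells. Its arguments: {"type":"object","properties":{"plan":{"type":"array","items":{"type":"number"}},"newtons":{"type":"number"}},"required":["plan"]}

```bash
mkdir -p pics; ls; python3 - <<'E'
from plant import arm
import cv2,numpy as np
s=arm.get_state();print(s['clock'],s['eef_pos'],s['tcp_rot'],arm.pinch_z,s['grip_width'])
ims=[]
for c in("scene","side"):
    im=arm.camera(c)[:,:,::-1];cv2.imwrite(f"pics/{c}0.png",im)
    m=arm.camera_model(c);print(c,m)
    for q in("cassette","dock","pod","knob_tip","start_knob","oil_bottle","beaker"):
        print(q,[(np.round(d['position']).tolist(),round(d['conf'],2)) for d in arm.find_in(c,q)])
E
```

```text
pics
0.0 [ 0.17399969 -0.65167736  0.30253081] [-3.13924511e+00 -3.49617313e-04  2.60784650e-01] 0.0539 0.0854629508530411
scene {'intrinsics': array([[458.10135401,   0.        , 286.4687951 ],
       [  0.        , 458.10135401, 208.92142091],
       [  0.        ,   0.        ,   1.        ]]), 'world_to_cam': array([[ 0.81196903,  0.58342616,  0.01789429, -0.46436997],
       [-0.33277722,  0.43751287,  0.83536926,  0.14532044],
       [ 0.4795473 , -0.68424878,  0.54939784, -1.63774485],
       [ 0.        ,  0.        ,  0.        ,  1.        ]])}
cassette [([216.0, 276.0], 0.85), ([187.0, 301.0], 0.59)]
dock [([252.0, 350.0], 0.97)]
pod [([307.0, 114.0], 0.85), ([270.0, 190.0], 0.7)]
knob_tip [([288.0, 109.0], 0.85), ([258.0, 186.0], 0.7)]
start_knob [([288.0, 110.0], 0.8), ([251.0, 185.0], 0.77)]
oil_bottle [([185.0, 366.0], 0.71)]
beaker [([288.0, 268.0], 0.56)]
side {'intrinsics': array([[463.45481871,   0.        , 280.69321627],
       [  0.        , 463.45481871, 198.84733926],
       [  0.        ,   0.        ,   1.        ]]), 'world_to_cam': array([[-0.93205359, -0.36177179,  0.0199319 ,  0.52144375],
       [ 0.24325881, -0.58405567,  0.77440566, -0.25095871],
       [-0.26851678,  0.72663618,  0.63237536, -1.10073146],
       [ 0.        ,  0.        ,  0.        ,  1.        ]])}
cassette [([238.0, 290.0], 0.68), ([291.0, 275.0], 0.59)]
dock [([207.0, 201.0], 0.72), ([154.0, 268.0], 0.46)]
pod [([140.0, 360.0], 0.92), ([164.0, 334.0], 0.66)]
knob_tip [([130.0, 360.0], 0.54), ([155.0, 334.0], 0.52)]
start_knob [([151.0, 333.0], 0.57), ([128.0, 363.0], 0.52)]
oil_bottle [([298.0, 184.0], 0.68)]
beaker [([153.0, 270.0], 0.86)]
```

View pics/scene0.png

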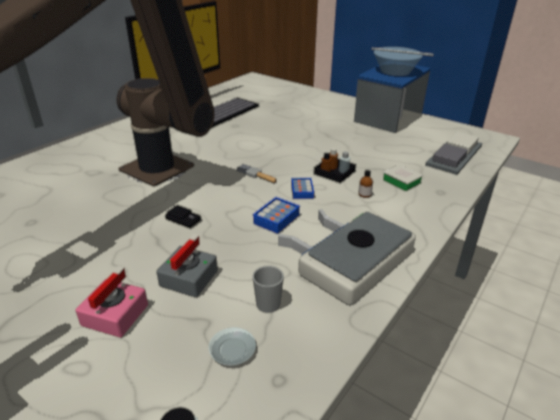

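View pics/side0.png

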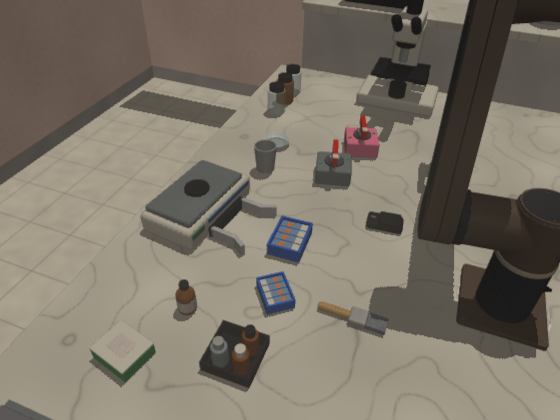

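Scene view: the large blue cassette is at about (216,276) and a smaller look-alike at (187,301). The grey pod is at (270,190) and the pink look-alike at (307,114). The beaker is at (288,268), the bottle at (185,366) and the scanner/dock at (252,350).

Side view: large cassette (238,290), small one (291,275), grey pod (164,334), pink pod (140,360), beaker (153,270), bottle (298,184), dock (207,201). I choose the large cassette and the grey pod.

```bash
cat > h.py <<'E'
from plant import arm
import cv2,numpy as np
from scipy.optimize import minimize
def proj(m,P):
    P=np.asarray(P,float);c=P@m['world_to_cam'][:3,:3].T+m['world_to_cam'][:3,3]
    q=np.c_[c[:,0],-c[:,1],-c[:,2]]@m['intrinsics'].T
    return q[:,:2]/q[:,2:]
def ray(m,rc):
    d=np.linalg.inv(m['intrinsics'])@[rc[1],rc[0],1.];R=m['world_to_cam'][:3,:3]
    d=R.T@[d[0],-d[1],-d[2]];return -R.T@m['world_to_cam'][:3,3],d/np.linalg.norm(d)
def tri(rays):
    A=sum(np.eye(3)-np.outer(d,d) for o,d in rays);b=sum((np.eye(3)-np.outer(d,d))@o for o,d in rays)
    return np.linalg.solve(A,b)
def box(x0,x1,y0,y1,z0,z1): return np.array([(x,y,z) for x in(x0,x1) for y in(y0,y1) for z in(z0,z1)])
def prism(poly,z0,z1): return np.array([(x,y,z) for x,y in poly for z in(z0,z1)])
def cyl(r,z0,z1): t=np.linspace(0,2*np.pi,24);return prism(np.c_[r*np.cos(t),r*np.sin(t)],z0,z1)
def rail(s): 
    return [prism([(-.02,s*.064),(.055,s*.064),(.055,s*.075),(-.02,s*.075)],0,.034),
            prism([(-.02,s*.064),(-.058,s*.085),(-.058,s*.096),(-.02,s*.075)],0,.034)]
parts={'cassette':[box(-.045,.045,-.06,.06,0,.038)],
 'dock':[box(.065,.235,-.15,.15,0,.086),box(.045,.065,-.075,.075,0,.034)]+rail(1)+rail(-1),
 'pod':[box(-.055,.055,-.055,.055,0,.055)],
 'oil_bottle':[cyl(.022,0,.06),cyl(.012,.06,.09)],'beaker':[cyl(.036,0,.09)]}
def place(P,p):
    c,s=np.cos(p[2]),np.sin(p[2]);return P@np.array([[c,-s,0],[s,c,0],[0,0,1]]).T+[p[0],p[1],0]
def render(m,name,p,S=4):
    im=np.zeros((420*S,560*S),np.uint8)
    for P in parts[name]:
        h=cv2.convexHull(((proj(m,place(P,p))+.5)*S*16).astype(np.int32));cv2.fillConvexPoly(im,h,1,shift=4)
    return im
def fit(name,obs,p0,S=4):
    obs=[(m,cv2.resize(r.astype(np.float32),None,fx=S,fy=S,interpolation=cv2.INTER_LINEAR)>.5) for m,r in obs]
    def cost(p):
        v=0
        for m,r in obs:
            a=render(m,name,p,S)>0;v+=1-(a&r).sum()/max(1,(a|r).sum())
        return v/len(obs)
    best=None
    for dy in(0,.25,-.25):
        p=np.array(p0)+[0,0,dy];sx=np.array([p,p+[.01,0,0],p+[0,.01,0],p+[0,0,.15]])
        o=minimize(cost,p,method='Nelder-Mead',options=dict(initial_simplex=sx,xatol=2e-4,fatol=1e-5,maxfev=150))
        if best is None or o.fun<best.fun: best=o
    return best
E
cat > a.py <<'E'
from h import *
guess={'cassette':((216,276),(238,290)),'dock':((252,350),(207,201)),'pod':((270,190),(164,334)),'oil_bottle':((185,366),(298,184)),'beaker':((288,268),(153,270)),'knob_tip':((258,186),(155,334))}
M={c:arm.camera_model(c) for c in('scene','side')};res={}
for c in M: arm.camera(c)
for n,g in guess.items():
    obs=[];rays=[]
    for c,gp in zip(M,g):
        f=arm.find_in(c,n) if n=='knob_tip' else arm.trace(c,n)
        f=[d for d in f if np.hypot(*(np.array(d['position'])-gp))<25]
        if not f: print(n,c,'none');continue
        d=f[0];rays.append(ray(M[c],d['position']))
        if 'region' in d: obs.append((M[c],d['region']));cv2.imwrite(f'pics/m_{n}_{c}.png',d['region']*255)
    t=tri(rays) if len(rays)==2 else np.zeros(3);print(n,'tri',t.round(4))
    if n in parts and obs:
        yaw={'dock':np.arctan2(*(t-res['cassette'])[[1,0]]) if 'cassette' in res else 0}.get(n,0)
        o=fit(n,obs,[t[0],t[1],yaw]);
        print(n,o.x.round(4),'cost',round(o.fun,3),[fit(n,[ob],o.x).x.round(4).tolist() for ob in obs])
        res[n]=np.r_[o.x[:2],0];np.save(f'p_{n}.npy',o.x)
out=[]
for c in M:
    im=cv2.resize(cv2.imread(f'pics/{c}0.png'),None,fx=2,fy=2)
    for n in res:
        p=np.load(f'p_{n}.npy')
        for P in parts[n]: cv2.polylines(im,[((cv2.convexHull(proj(M[c],place(P,p)).astype(np.float32)))*2).astype(np.int32)],True,(0,255,0),1)
    out.append(im)
cv2.imwrite('pics/ov.png',np.hstack([out[0][280:680,200:590],out[0][280:680,590:860],]))
cv2.imwrite('pics/ov2.png',out[1][200:700,220:820])
E
python3 a.py
```

```text
cassette tri [ 0.5373 -0.0035  0.0181]
cassette [ 0.5359 -0.0025  0.0544] cost 0.085 [[0.5309, 0.0044, 0.0766], [0.5369, -0.0052, 0.0468]]
dock tri [ 0.8066 -0.0189  0.0295]
dock [ 0.6734 -0.0111 -0.0956] cost 0.164 [[0.6726, -0.007, -0.1061], [0.6799, -0.017, -0.1382]]
pod tri [ 0.5224 -0.3414  0.0383]
pod [ 0.5158 -0.3453  0.2715] cost 0.154 [[0.51, -0.3385, 0.2564], [0.5178, -0.3527, 0.2751]]
oil_bottle tri [0.6801 0.2875 0.0319]
oil_bottle [0.6789 0.2884 0.0275] cost 0.163 [[0.6744, 0.2985, 0.7193], [0.6826, 0.2836, 0.2804]]
beaker tri [ 0.7189 -0.2868  0.0497]
beaker [ 0.7274 -0.2925 -0.1315] cost 0.181 [[0.7231, -0.287, -0.0963], [0.7363, -0.3049, 0.0285]]
knob_tip tri [ 0.5249 -0.3448  0.0822][ WARN:0@2.845] global loadsave.cpp:1063 imwrite_ Unsupported depth image for selected encoder is fallbacked to CV_8U.
```

View pics/ov2.png

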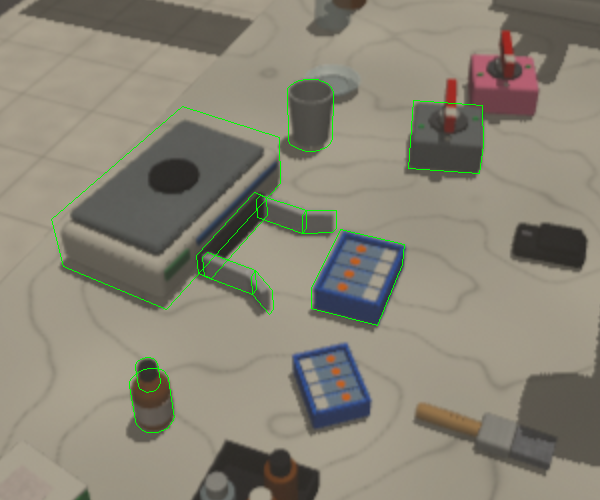

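View pics/ov.png

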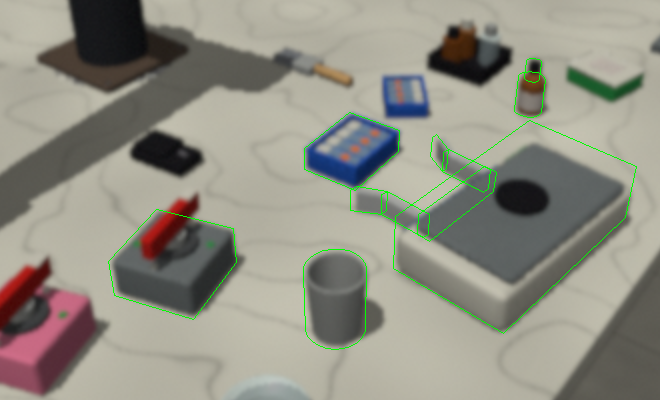

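The overlay fits the large cassette, the dock and the grey pod well, and the smaller lidded look-alike is clearly distinct. Next I'll get the wrist camera's geometry before moving over for close views.

```bash
cat >> h.py <<'E'
from scipy.spatial.transform import Rotation as Ro
def tool(s=None):
    s=s or arm.get_state();return Ro.from_euler('xyz',s['tcp_rot']).as_matrix(),np.array(s['eef_pos'])
def go(p,yaw=None):
    s=arm.get_state();R,o=tool(s);print('shift mm',((R.T@(np.array(p)-o))*1000).round(1),'turn',None if yaw is None else round(-(yaw-s['tcp_rot'][2]),4),'clock',s['clock'])
def wproj(m,P):
    c=np.asarray(P,float)@m['world_to_cam'][:3,:3].T+m['world_to_cam'][:3,3];v=np.c_[c[:,0],-c[:,1],-c[:,2]]
    r=np.hypot(v[:,0],v[:,1]);th=np.arctan2(r,v[:,2]);K=m['intrinsics']
    return np.c_[K[0,2]+K[0,0]*th*v[:,0]/r,K[1,2]+K[1,1]*th*v[:,1]/r]
def wray(m,rc):
    K=m['intrinsics'];u=np.array([(rc[1]-K[0,2])/K[0,0],(rc[0]-K[1,2])/K[1,1]]);t=np.hypot(*u);R=m['world_to_cam'][:3,:3]
    d=np.array([*(np.sin(t)*u/t),np.cos(t)]);d=R.T@[d[0],-d[1],-d[2]];return -R.T@m['world_to_cam'][:3,3],d
def onz(m,rc,z): o,d=wray(m,rc);return o+d*(z-o[2])/d[2]
E
python3 - <<'E'
from h import *
m=arm.camera_model('wrist');R,o=tool();W=m['world_to_cam']
print(m.keys(),m['intrinsics']);c=-W[:3,:3].T@W[:3,3];print('cam in tool',R.T@(c-o),'look',R.T@(-W[2,:3]),'up',R.T@W[1,:3])
go([.50,-.04,.36],0.); go([.50,-.34,.30])
E
```

```text
dict_keys(['intrinsics', 'world_to_cam']) [[325.1922621    0.         281.95228842]
 [  0.         325.1922621  209.26462138]
 [  0.           0.           1.        ]]
cam in tool [ 0.07371687  0.00128237 -0.07083067] look [-2.90476992e-01 -5.26669908e-04  9.56881832e-01] up [9.56881734e-01 5.51676305e-04 2.90477266e-01]
shift mm [ 472.8 -507.4  -56. ] turn 0.2609 clock 1.5
shift mm [ 395.4 -217.5    3.9] turn None clock 1.5
```

Request:
move_arm(plan=[44, -24, 0, 0, 1, 88, -48, 0, 0, 1, 132, -72, 0, 0, 1, 176, -97, 0, 0, 1, 220, -121, 0, 0, 1, 264, -145, 0, 0, 1, 308, -170, 0, 0, 1, 352, -194, 0, 0, 1, 380, -209, 0, 0, 1, 380, -209, 0, 0, 1])

```text
clock: 2.5
eef_pos: [0.4899, -0.3491, 0.3041]
tcp_rot: [-3.141, -0.001, 0.266]
force: [-0.5, -0.3, 0.2]
grip_width: 0.0853
finger_force: 0.0
```

```bash
python3 - <<'E'
from h import *
m=arm.camera_model('wrist');im=arm.camera('wrist')[:,:,::-1];cv2.imwrite('pics/w1.png',im);np.savez('w1.npz',K=m['intrinsics'],W=m['world_to_cam'])
for q in('pod','knob_tip','start_knob','knob_axis'):
    for d in arm.trace('wrist',q): print(q,np.round(d['position']),round(d['conf'],2),d['region'].sum(),onz(m,d['position'],.103).round(4))
hsv=cv2.cvtColor(im,cv2.COLOR_BGR2HSV)
go([.50,-.04,.36],0.)
E
```

```text
pod [236. 429.] 0.92 8554 [ 0.4933 -0.4965  0.103 ]
pod [161. 285.] 0.79 11883 [ 0.5232 -0.3438  0.103 ]
knob_tip [255. 438.] 0.95 2389 [ 0.4766 -0.5154  0.103 ]
knob_tip [171. 284.] 0.67 3067 [ 0.515  -0.3454  0.103 ]
start_knob [168. 288.] 0.58 3111 [ 0.5187 -0.3475  0.103 ]
knob_axis [165. 282.] 0.93 3018 [ 0.5194 -0.3426  0.103 ]
knob_axis [255. 437.] 0.57 2481 [ 0.4767 -0.5149  0.103 ]
shift mm [  93.3 -299.3  -56.2] turn 0.2591 clock 2.75
```

View pics/w1.png

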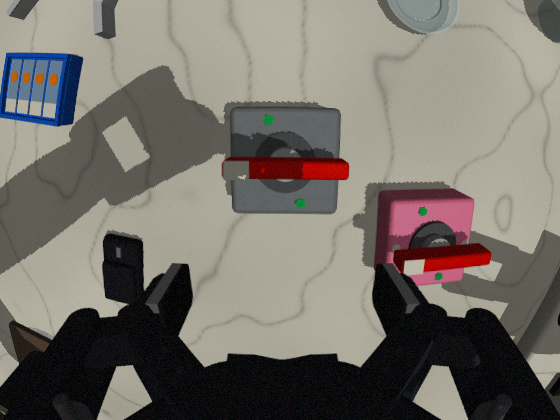

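The wrist view shows the grey pod at (161,285). Its wing runs along image row 168 from column 222 to 350, with the white tip on the left. The pink look-alike is at (236,429). Now over to the cassette and dock.

Request:
move_arm(plan=[13, -43, -8, 0.05, 1, 26, -86, -16, 0.1, 1, 39, -129, -24, 0.15, 1, 52, -170, -32, 0.2, 1, 65, -212, -40, 0.25, 1, 78, -250, -48, 0.3, 1, 90, -285, -56, 0.36, 1, 93, -299, -56, 0.36, 1, 93, -299, -56, 0.36, 1])

```text
clock: 3.65
eef_pos: [0.4999, -0.039, 0.3601]
tcp_rot: [3.141, -0.001, -0.097]
force: [-0.7, -1.0, 0.4]
grip_width: 0.0856
finger_force: 0.0
```

```bash
python3 - <<'E'
from h import *
m=arm.camera_model('wrist');im=arm.camera('wrist')[:,:,::-1];cv2.imwrite('pics/w2.png',im);np.savez('w2.npz',K=m['intrinsics'],W=m['world_to_cam'])
for q in('cassette','dock'):
    for d in arm.trace('wrist',q):
        print(q,np.round(d['position']),round(d['conf'],2),d['region'].sum())
o=im.copy()
for n in('cassette','dock'):
    p=np.load(f'p_{n}.npy')
    for P in parts[n]: cv2.polylines(o,[cv2.convexHull(wproj(m,place(P,p)).astype(np.float32)).astype(np.int32)],True,(0,255,0),1)
cv2.imwrite('pics/w2o.png',cv2.resize(o,None,fx=1.4,fy=1.4))
E
```

```text
cassette [149. 251.] 0.91 7149
cassette [185. 128.] 0.83 3238
dock [  9. 230.] 0.96 3475
```

View pics/w2o.png

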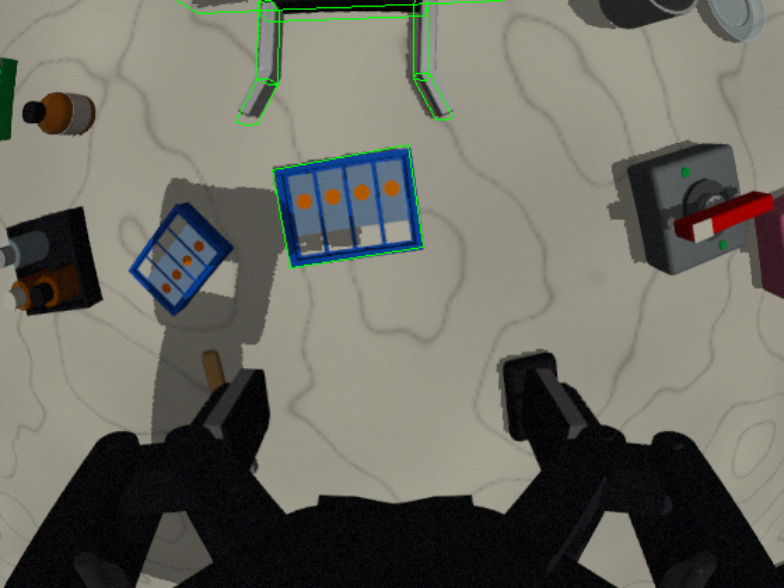

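The cassette model fits the wrist view closely: cassette centred near (207,348) in the overlay. The dock outline is a few millimetres off, with the real flare tips near (115,248) and (118,442). I'll take one view nearer the dock to refine it.

Request:
move_arm(plan=[40, 0, 0, 0, 1, 80, 0, 0, 0, 1, 110, 0, 0, 0, 1, 110, 0, 0, 0, 1, 110, 0, 0, 0, 1])

```text
clock: 4.3
eef_pos: [0.6096, -0.052, 0.3585]
tcp_rot: [-3.142, 0.003, -0.101]
force: [0.4, 0.1, -0.4]
grip_width: 0.0856
finger_force: 0.0
```

```bash
cat > b.py <<'E'
from h import *
from scipy.optimize import least_squares
m=arm.camera_model('wrist');im=arm.camera('wrist')[:,:,::-1];cv2.imwrite('pics/w3.png',im);np.savez('w3.npz',K=m['intrinsics'],W=m['world_to_cam'])
def render(m,name,p,S=3):
    o=np.zeros((420*S,560*S),np.uint8)
    for P in parts[name]:
        cv2.fillConvexPoly(o,cv2.convexHull(((wproj(m,place(P,p))+.5)*S*16).astype(np.int32)),1,shift=4)
    return o
import h;h.render=render
for n,f in(('cassette',0),('dock',0)):
    r=arm.trace('wrist',n);p0=np.load(f'p_{n}.npy');u=wproj(m,[[p0[0],p0[1],.02]])[0]
    r=min(r,key=lambda d:np.hypot(d['position'][1]-u[0],d['position'][0]-u[1])) if n=='cassette' else r[0]
    o=h.fit(n,[(m,r['region'])],p0,3);print(n,o.x.round(4),round(o.fun,3),r['region'].sum());np.save(f'q_{n}.npy',o.x)
o=cv2.resize(im,None,fx=1.4,fy=1.4)
for n in('cassette','dock'):
  for pre,col in(('p',(0,255,0)),('q',(0,0,255))):
    for P in parts[n]: cv2.polylines(o,[(cv2.convexHull(wproj(m,place(P,np.load(f'{pre}_{n}.npy'))).astype(np.float32))*1.4).astype(np.int32)],True,col,1)
cv2.imwrite('pics/w3o.png',o)
E
python3 b.py
```

```text
cassette [ 0.5351 -0.0026  0.0327] 0.027 6367
dock [ 0.6807 -0.0138 -0.1197] 0.089 22093
```

View pics/w3o.png

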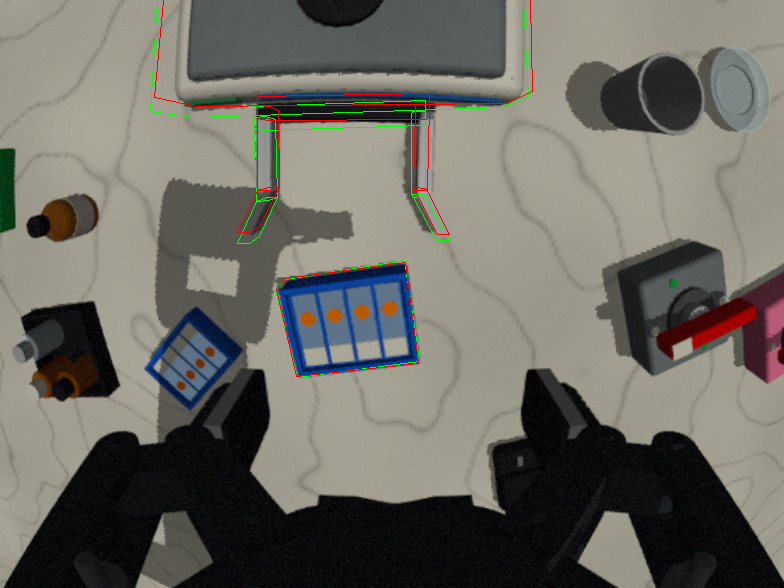

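The refined fit (red) follows both the rails and the cassette. The dock is at about (0.680, -0.0135) with yaw about -0.11, and the cassette is at (0.535, -0.0026). Now I'll go behind the cassette and down with the fingers open, giving two contacts.

Request:
move_arm(plan=[-45, -12, 0, 0, 1, -90, -24, 0, 0, 1, -135, -36, 0, 0.01, 1, -164, -44, 30, 0.01, 1, -164, -44, 75, 0.01, 1, -164, -44, 120, 0.01, 1, -164, -44, 165, 0.01, 1, -164, -44, 210, 0.01, 1, -164, -44, 240, 0.01, 1, -164, -44, 240, 0.01, 1])

```text
clock: 5.45
eef_pos: [0.4468, 0.0103, 0.116]
tcp_rot: [-3.141, 0.01, -0.109]
force: [-0.7, 0.7, -0.0]
grip_width: 0.0858
finger_force: 0.0
```

```bash
python3 - <<'E'
from h import *
s=arm.get_state();print(s['eef_pos'],s['tcp_rot'],s['force'])
im=arm.camera('wrist')[:,:,::-1];im2=arm.camera('side')[:,:,::-1]
cv2.imwrite('pics/w4.png',np.hstack([cv2.resize(im,(400,300)),cv2.resize(im2[120:390,150:510],(400,300))]))
go([.451,.009,.080],-.11)
E
```

```text
[0.44681594 0.01034406 0.1160342 ] [-3.14074334  0.00967784 -0.10943512] [-0.70194246  0.73009142 -0.02963957]
shift mm [ 0.4  0.6 40.7] turn 0.0007 clock 5.55
```

View pics/w4.png

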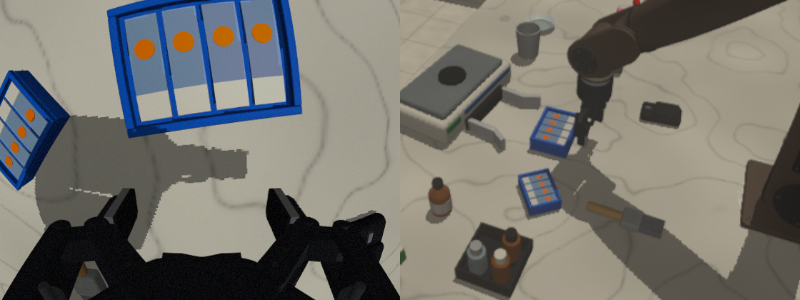

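Request:
move_arm(plan=[0, 0, 25, 0, 1, 0, 0, 37, 0, 1, 0, 0, 37, 0, 1, 12, 0, 37, 0, 1, 24, 0, 37, 0, 1, 36, 0, 37, 0, 1, 48, 0, 37, 0, 1, 60, 0, 37, 0, 1, 72, 0, 37, 0, 1, 80, 0, 37, 0, 1])

```text
clock: 6.55
eef_pos: [0.5315, 0.0008, 0.0829]
tcp_rot: [3.142, -0.0, -0.109]
force: [-2.5, 1.2, 1.7]
grip_width: 0.0856
finger_force: 1.3
```

```bash
cat > c.py <<'E'
from h import *
import sys
def render(m,name,p,S=3):
    o=np.zeros((420*S,560*S),np.uint8)
    for P in parts[name]: cv2.fillConvexPoly(o,cv2.convexHull(((wproj(m,place(P,p))+.5)*S*16).astype(np.int32)),1,shift=4)
    return o
import h;h.render=render
s=arm.get_state();m=arm.camera_model('wrist');im=arm.camera('wrist')[:,:,::-1];cv2.imwrite(f'pics/{sys.argv[1]}.png',im)
R,o=tool(s);D=np.array([.680,-.0135,-.11])
def indock(p): c,q=np.cos(D[2]),np.sin(D[2]);d=p[:2]-D[:2];return np.r_[c*d[0]+q*d[1],-q*d[0]+c*d[1]]
print('tool in dock',indock(o).round(4),o[2],'yaw',s['tcp_rot'][2],'F',np.round(s['force'],1),s['clock'])
p0=np.r_[D[:2]+Ro.from_euler('z',D[2]).as_matrix()[:2,:2]@(indock(o)+[.056,0]),D[2]]
t=[d for d in arm.trace('wrist','cassette')];u=wproj(m,[[*p0[:2],.03]])[0]
r=min(t,key=lambda d:np.hypot(d['position'][1]-u[0],d['position'][0]-u[1]))
f=h.fit('cassette',[(m,r['region'])],p0,3);print('cassette in dock',indock(f.x).round(4),'yaw',round(f.x[2]-D[2],4),'cost',round(f.fun,3))
t=arm.trace('wrist','dock')
if t: f=h.fit('dock',[(m,t[0]['region'])],D,3);print('dock',f.x.round(4),round(f.fun,3))
E
python3 c.py w5
```

```text
tool in dock [-0.1491 -0.0021] 0.08293830082562978 yaw -0.1093100115250869 F [-2.5  1.2  1.7] 6.55
cassette in dock [-0.0915 -0.0098] yaw -0.0057 cost 0.069
dock [ 0.6821 -0.0151 -0.1143] 0.156
```

Request:
move_arm(plan=[10, -2, 0, 0, 1, 20, -4, 0, 0, 1, 30, -6, 0, 0, 1, 40, -8, 0, 0, 1, 40, -8, 0, 0, 1])

```text
clock: 7.2
eef_pos: [0.573, 0.0046, 0.0835]
tcp_rot: [3.141, -0.003, -0.109]
force: [-0.6, 0.3, 0.4]
grip_width: 0.0856
finger_force: 0.0
```

```bash
python3 c.py w6
```

```text
tool in dock [-0.1084  0.0063] 0.08345289671334771 yaw -0.10877226562628395 F [-0.6  0.3  0.4] 7.2
cassette in dock [-0.0507 -0.0022] yaw -0.0058 cost 0.065
dock [ 0.6822 -0.0157 -0.1223] 0.327
```

Request:
move_arm(plan=[10, 0, 0, 0, 1, 20, 0, 0, 0, 1, 30, 0, 0, 0, 1, 38, 0, 0, 0, 1, 43, 0, 0, 0, 1, 46, 0, 0, 0, 1, 48, 0, 0, 0, 1, 48, 0, 0, 0, 1])

```text
clock: 8.15
eef_pos: [0.619, -0.0007, 0.0831]
tcp_rot: [3.142, -0.001, -0.109]
force: [-0.4, 0.3, -0.3]
grip_width: 0.0856
finger_force: 0.2
```

```bash
python3 c.py w7
```

```text
tool in dock [-0.0621  0.0061] 0.08306677028329268 yaw -0.10921099923575772 F [-0.4  0.3 -0.3] 8.15
cassette in dock [-0.0049 -0.0026] yaw -0.0005 cost 0.066
dock [ 0.6859 -0.0153 -0.1155] 0.298
```

Request:
move_arm(plan=[2, 0, 0, 0, 1, 4, 0, 0, 0, 1, 6, 0, 0, 0, 1, 7, 0, 0, 0, 1, 7, 0, 0, 0, 1])

```text
clock: 8.8
eef_pos: [0.6226, -0.0009, 0.0822]
tcp_rot: [-3.141, 0.011, -0.111]
force: [-11.1, 0.8, 7.0]
grip_width: 0.0858
finger_force: 5.7
```

Request:
move_arm(plan=[3, 0, 0, 0, 1, 5, 0, 0, 0, 1, 5, 0, 0, 0, 1, 5, 0, 0, 0, 1])

```text
clock: 9.2
eef_pos: [0.6237, -0.0008, 0.0817]
tcp_rot: [-3.141, 0.025, -0.113]
force: [-23.2, 2.0, 16.6]
grip_width: 0.0854
finger_force: 12.2
```

```bash
python3 c.py w8; python3 - <<'E'
import cv2;im=cv2.imread('pics/w8.png');cv2.imwrite('pics/w8b.png',cv2.resize(im[0:260],None,fx=1.42,fy=1.42))
E
```

```text
tool in dock [-0.0574  0.0064] 0.08169042713081208 yaw -0.11293524636613372 F [-23.2   2.   16.6] 9.2
cassette in dock [-0.0011 -0.0022] yaw -0.01 cost 0.074
dock [ 0.6879 -0.0159 -0.1106] 0.322
```

View pics/w8b.png

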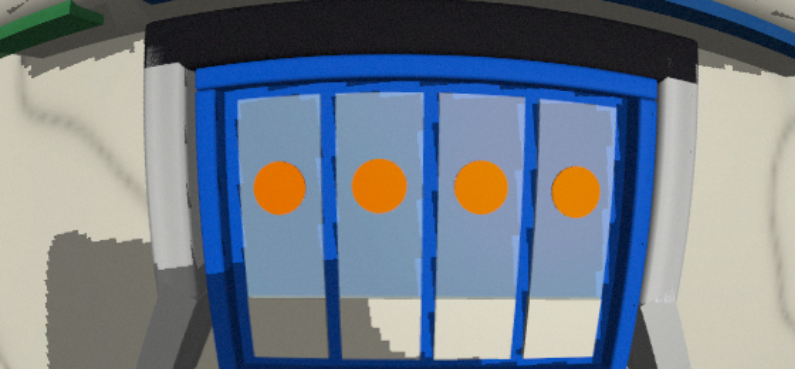

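The picture shows the cassette home between the rails. Its front edge (row about 70-80) lies evenly against the black stop, and the contact force confirms it. Backing off and going up.

Request:
move_arm(plan=[-10, 0, 0, 0, 1, -30, 0, 0, 0, 1, -60, 0, 0, 0, 1, -60, 0, -45, 0, 1, -60, 0, -90, 0, 1, -60, 0, -135, 0, 1, -60, 0, -180, 0, 1, -60, 0, -220, 0, 1, -60, 0, -220, 0, 1])

```text
clock: 10.25
eef_pos: [0.5742, 0.0042, 0.3118]
tcp_rot: [3.141, -0.017, -0.109]
force: [0.8, 0.4, 1.2]
grip_width: 0.0853
finger_force: 0.0
```

```bash
python3 - <<'E'
from h import *
s=arm.get_state();print(s['eef_pos'],s['q'],s['force']);go([.5187,-.40,.30],1.837)
E
```

```text
[0.57418706 0.00417891 0.31175924] [-1.69393060e-01  5.25333758e-02  1.82824848e+00  1.07121534e-04
  1.24341761e+00  1.51024938e+00] [0.77636941 0.39463041 1.17052524]
shift mm [-11.4 407.8  11.9] turn -1.9459 clock 10.25
```

Request:
move_arm(plan=[-1, 42, 0, -0.15, 1, -2, 84, 0, -0.3, 1, -4, 126, 0, -0.44, 1, -5, 168, 0, -0.59, 1, -6, 210, 0, -0.74, 1, -7, 252, 0, -0.89, 1, -8, 294, 0, -1.03, 1, -9, 336, 0, -1.18, 1, -10, 378, 6, -1.33, 1, -11, 408, 12, -1.46, 1])

```text
clock: 11.25
eef_pos: [0.515, -0.4027, 0.2903]
tcp_rot: [3.14, 0.002, 1.355]
force: [-0.0, 0.6, 0.6]
grip_width: 0.0854
finger_force: 0.0
```

Request:
move_arm(plan=[0, 0, 0, -0.15, 1, 0, 0, 0, -0.3, 1, 0, 0, 0, -0.45, 1, 0, 0, 0, -0.486, 1, 0, 0, 0, -0.486, 1])

```text
clock: 11.75
eef_pos: [0.5156, -0.4, 0.2901]
tcp_rot: [3.141, 0.0, 1.837]
force: [0.4, -0.5, 0.1]
grip_width: 0.0856
finger_force: 0.0
```

```bash
cat > d.py <<'E'
from h import *
s=arm.get_state();print(s['eef_pos'],s['tcp_rot'],s['clock'])
m=arm.camera_model('wrist');im=arm.camera('wrist')[:,:,::-1];cv2.imwrite('pics/w9.png',im)
f=np.load('w1.npz');m1={'intrinsics':f['K'],'world_to_cam':f['W']};im1=cv2.imread('pics/w1.png')
def wing(im,m,c0):  # image centre+axis of the wing (bright red + white tip) nearest c0
    b,g,r=[im[:,:,i].astype(int) for i in range(3)];red=((r>90)&(g<60)&(b<60)).astype(np.uint8)
    n,l,st,ce=cv2.connectedComponentsWithStats(red)
    i=min((i for i in range(1,n) if st[i,4]>300),key=lambda i:np.hypot(*(ce[i]-c0)));return l==i,ce[i],st[i]
parts['wing']=[box(-.008,.008,-.055,.055,.073,.103)]
def render(m,name,p,S=3):
    o=np.zeros((420*S,560*S),np.uint8)
    for P in parts[name]: cv2.fillConvexPoly(o,cv2.convexHull(((wproj(m,place(P,p))+.5)*S*16).astype(np.int32)),1,shift=4)
    return o
import h;h.render=render
guess=np.array([.5187,-.344,.266]);O=[]
for mm,ii in((m1,im1),(m,im)):
    u=wproj(mm,[[guess[0],guess[1],.1]])[0];k,c,st=wing(ii,mm,u);O.append((mm,k,c));print('red',c.round(1),st)
    # whole wing = red part; white tip is 20 mm at +y or -y end: let the fit use red+white hull via trace
    print('corners',cv2.boxPoints(cv2.minAreaRect(np.argwhere(k)[:,::-1].astype(np.float32))).round().tolist())
print('height of the red centre:',tri([wray(mm,c[::-1]) for mm,k,c in O]).round(4))
for q in('start_knob','pod'):
    t=arm.trace('wrist',q);u=wproj(m,[[guess[0],guess[1],.1]])[0]
    r=min(t,key=lambda d:np.hypot(d['position'][1]-u[0],d['position'][0]-u[1]));n={'start_knob':'wing','pod':'pod'}[q]
    reg=r['region']
    o=h.fit(n,[(m,reg)],guess,3);print(n,o.x.round(4),round(o.fun,3),r['position'])
    if n=='wing': W=o.x
out=cv2.resize(im,None,fx=1.4,fy=1.4)
for P in parts['wing']: cv2.polylines(out,[(cv2.convexHull(wproj(m,place(P,W)).astype(np.float32))*1.4).astype(np.int32)],True,(0,255,0),1)
cv2.imwrite('pics/w9o.png',out);go([*W[:2],.147],W[2]+np.pi/2)
E
python3 d.py
```

```text
[ 0.51555295 -0.39996421  0.2901473 ] [3.14127910e+00 4.25143169e-04 1.83656004e+00] 11.75
red [300.5 169.7] [ 249  161  100   19 1628]
corners [[249.0, 161.0], [348.0, 161.0], [348.0, 179.0], [249.0, 179.0]]
red [300.2 160.8] [ 290  101   20  105 1446]
corners [[290.0, 205.0], [292.0, 101.0], [311.0, 101.0], [309.0, 205.0]]
height of the red centre: [ 0.5201 -0.36    0.1065]
wing [ 0.516  -0.3456  0.2483] 0.139 [135.1, 302.4]
pod [ 0.516  -0.3447  0.2622] 0.059 [132.9, 299.7]
shift mm [ 52.2  14.6 143.5] turn 0.017 clock 11.9
```

View pics/w9o.png

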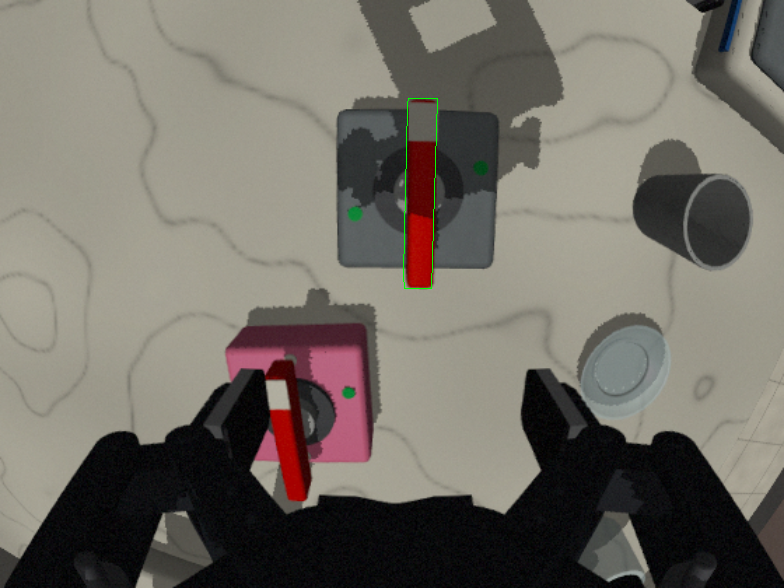

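The wing outline fits the grey pod's knob: axis near (192,420) in the overlay, white tip at the top. The green dots are clockwise of rest, and the pink look-alike is at (400,300). The triangulated height of 0.1065 agrees with the stated 0.103. Moving over the knob and down.

Request:
move_arm(plan=[26, 7, 0, 0.013, 1, 52, 14, 0, 0.013, 1, 52, 14.5, 40, 0.013, 1, 52, 14.5, 80, 0.013, 1, 52, 14.5, 115, 0.013, 1, 52, 14.5, 135, 0.013, 1, 52, 14.5, 143, 0.013, 1, 52, 14.5, 143, 0.013, 1])

```text
clock: 12.7
eef_pos: [0.5155, -0.3454, 0.1467]
tcp_rot: [-3.14, -0.002, 1.824]
force: [0.3, -0.3, 0.1]
grip_width: 0.0853
finger_force: 0.0
```

```bash
python3 -c "
from h import *
s=arm.get_state();print(s['eef_pos'],s['tcp_rot'],s['force'],s['q'])
go([.516,-.345,.147],.255+np.pi/2)"
```

```text
[ 0.51545981 -0.34538814  0.14674883] [-3.14048385e+00 -1.78336481e-03  1.82358706e+00] [ 0.29265779 -0.25624069  0.11930603] [-7.53694074e-01  3.39575726e-01  1.81889720e+00  2.02943717e-05
  9.85219616e-01 -1.00649703e+00]
shift mm [ 0.2  0.6 -0.3] turn -0.0022 clock 12.7
```

Well aligned, so I'll close on the wing.

Request:
move_arm(plan=[0, 0, 0, 0, 0, 0, 0, 0, 0, 0, 0, 0, 0, 0, 0, 0, 0, 0, 0, 0, 0, 0, 0, 0, 0, 0, 0, 0, 0, 0, 0, 0, 0, 0, 0, 0, 0, 0, 0, 0, 0, 0, 0, 0, 0, 0, 0, 0, 0, 0], newtons=60)

```text
clock: 13.7
eef_pos: [0.5164, -0.3459, 0.1488]
tcp_rot: [3.14, 0.001, 1.824]
force: [1.0, 1.4, 5.7]
grip_width: 0.0151
finger_force: 60.5
```

Gripped: width is 15 mm on the 16 mm wing. Turning clockwise.

Request:
move_arm(plan=[0, 0, -1, 0.14, 0, 0, 0, -2, 0.28, 0, 0, 0, -2, 0.42, 0, 0, 0, -2, 0.56, 0, 0, 0, -2, 0.7, 0, 0, 0, -2, 0.84, 0, 0, 0, -2, 0.98, 0, 0, 0, -2, 1.1, 0, 0, 0, -2, 1.18, 0, 0, 0, -2, 1.22, 0])

```text
clock: 14.7
eef_pos: [0.5151, -0.3454, 0.1489]
tcp_rot: [-3.14, 0.001, 0.604]
force: [1.5, 1.7, 0.7]
grip_width: 0.015
finger_force: 60.8
```

Request:
move_arm(plan=[0, 0, 0, 0, 0, 0, 0, 0, 0, 0, 0, 0, 0, 0, 0, 0, 0, 0, 0, 0, 0, 0, 0, 0, 0, 0, 0, 0, 0, 0])

```text
clock: 15.3
eef_pos: [0.5152, -0.3454, 0.1489]
tcp_rot: [-3.14, 0.001, 0.605]
force: [-0.7, -0.4, -5.7]
grip_width: 0.0148
finger_force: 59.9
```

```bash
cat > e.py <<'E'
from h import *
s=arm.get_state();print(s['eef_pos'],s['tcp_rot'],np.round(s['force'],1),np.round(s['moment'],2),s['grip_width'],s['finger_force'])
parts['wing']=[box(-.008,.008,-.055,.055,.073,.103)]
M={c:arm.camera_model(c) for c in('scene','side')};O=[]
for c,gp in(('scene',(258,186)),('side',(155,334))):
    im=arm.camera(c)
    b=[d for d in arm.trace(c,'start_knob') if np.hypot(*(np.array(d['position'])-gp))<20]
    print(c,[(d['position'],d['region'].sum()) for d in b]);
    if b: print(cv2.minAreaRect(np.argwhere(b[0]['region'])[:,::-1].astype(np.float32)))
E
python3 e.py
```

```text
[ 0.51518387 -0.34539282  0.14892296] [-3.13962689e+00  9.68312389e-04  6.04509870e-01] [-0.7 -0.4 -5.7] [0.02 0.1  0.83] 0.014784378446811222 59.900572299957275
scene [([250.4, 186.5], np.int64(498))]
((185.10977172851562, 253.7320556640625), (18.697795867919922, 46.038917541503906), 88.31531524658203)
side [([153.1, 330.0], np.int64(265))]
((334.1751708984375, 154.03964233398438), (14.138829231262207, 34.53864669799805), 86.05481719970703)
```

The wrist moment is 0.83 N m, well above the spring's 0.22, so the knob is hard at its stop. It has also been held for over half a second. Turning back and releasing near rest.

Request:
move_arm(plan=[0, 0, 0, -0.14, 0, 0, 0, 0, -0.28, 0, 0, 0, 0, -0.42, 0, 0, 0, 0, -0.56, 0, 0, 0, 0, -0.7, 0, 0, 0, 0, -0.84, 0, 0, 0, 0, -0.98, 0, 0, 0, 0, -1.1, 0, 0, 0, 0, -1.19, 0, 0, 0, 0, -1.19, 0])

```text
clock: 16.5
eef_pos: [0.5162, -0.3459, 0.149]
tcp_rot: [3.139, 0.001, 1.79]
force: [4.5, -2.4, -11.1]
grip_width: 0.0151
finger_force: 58.5
```

Request:
move_arm(plan=[0, 0, 0, 0, 1, 0, 0, 0, 0, 1, 0, 0, 0, 0, 1, 0, 0, 0, 0, 1, 0, 0, 0, 0, 1, 0, 0, 0, 0, 1, 0, 0, 0, 0, 1, 0, 0, 0, 0, 1, 0, 0, 0, 0, 1])

```text
clock: 17.4
eef_pos: [0.5158, -0.3457, 0.1499]
tcp_rot: [-3.141, -0.0, 1.794]
force: [0.5, -0.1, 0.2]
grip_width: 0.0856
finger_force: 0.0
```

Request:
move_arm(plan=[0, 0, -15, 0, 1, 0, 0, -50, 0, 1, 0, 0, -95, 0, 1, 0, 0, -140, 0, 1, -26, 0, -143, 0, 1, -52, -14, -143, 0, 1, -52, -14, -143, 0, 1, -52, -14, -143, 0, 1])

```text
clock: 18.2
eef_pos: [0.5134, -0.3998, 0.2936]
tcp_rot: [3.141, 0.0, 1.793]
force: [0.1, 0.3, -0.6]
grip_width: 0.0852
finger_force: 0.0
```

```bash
sed -i "s#pics/w9#pics/w10#g" d.py; python3 d.py; python3 - <<'E'
from h import *
n='cassette'
for c in('scene','side'):
    m=arm.camera_model(c);arm.camera(c);p=[.684,-.0145,-.11]
    u=proj(m,[[p[0],p[1],.03]])[0]
    t=[d for d in arm.trace(c,n) if np.hypot(d['position'][1]-u[0],d['position'][0]-u[1])<25]
    for q in('oil_bottle','beaker'): print(c,q,[np.round(d['position'],1).tolist() for d in arm.find_in(c,q)][:1])
    print(c,u[::-1].round(1),[np.round(d['position'],1) for d in t])
E
```

```text
[ 0.51340159 -0.39982937  0.29360142] [3.14115294e+00 6.10531513e-06 1.79262386e+00] 18.2
red [300.5 169.7] [ 249  161  100   19 1628]
corners [[249.0, 161.0], [348.0, 161.0], [348.0, 179.0], [249.0, 179.0]]
red [300.4 161.6] [ 291  101   20  104 1387]
corners [[290.0, 101.0], [309.0, 101.0], [311.0, 204.0], [292.0, 204.0]]
height of the red centre: [ 0.5202 -0.3603  0.1083]
wing [ 0.516  -0.346   0.2491] 0.133 [134.6, 300.6]
pod [ 0.516  -0.3445  0.2518] 0.053 [133.8, 298.3]
shift mm [ 50.8  13.9 145.9] turn -0.0255 clock 18.35
scene oil_bottle [[184.1, 367.2]]
scene beaker [[287.0, 266.6]]
scene [231.6 316.1] [array([230.3, 315.6])]
side oil_bottle [[297.2, 182.0]]
side beaker [[151.7, 267.1]]
side [218.1 240.7] [array([221. , 246.9])]
```

The knob wing's yaw is 0.249, against 0.248 before the turn, so it is back at rest. The cassette is in the dock, the bottle and beaker have not moved, and the robot is clear of everything. Handing in.

```bash
python3 -c "
from plant import arm
print(arm.sign_off())"
```

```text
the job is handed in; nothing more can be done
None
```

I slid the cassette home against the back stop, turned the start knob to its stop, held it over half a second and released it back at rest, left the bottle and beaker where they stood, and handed in the job; no verdict came back.

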